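Fit the keyed arbor into the pulley hub and hold it home

TASK

Take the steel keyed arbor out of the wooden rest and put it, nose down, into the hub of the belt pulley on the small spindle head. Turn it under light pressure until its keys drop into the hidden keyways, then push it fully home against the ejector spring, shoulder down on the hub, and finish still gripping it and holding it pressed home. Leave the thread spool, the lump of beeswax and the nail tin where they are.

Things in the scene. Friction and masses are not known exactly. Their poses are not given: they have to be found in the camera images.
- arbor_grip (a point): Centre of the grip of the arbor, a loose upright steel part (0.2 to 0.4 kg) standing in the rest. The grip is a block 38 mm along x, 26 mm along y, 46 mm high (z up); pinch it across the 26 mm (y). Its underside, 23 mm below this point, sits on a round flange 42 mm across and 6 mm thick. Turned by half a turn the arbor is the same.
- arbor_shoulder (a point): Point on the arbor's axis at the underside of its flange (the shoulder), 29 mm below arbor_grip. Same axes as arbor_grip. From here a 20 mm round shaft runs down 52 mm to the foot. When fully home this point is at hub_mouth.
- arbor: The arbor; origin on its axis at the foot of the shaft, 81 mm below arbor_grip; same axes. Two opposite keys, 6 mm wide, stand out to +x and -x of the shaft (30 mm over both), from 12 to 36 mm above the foot. The 12 mm of bare, chamfered round nose below the keys is the pilot.
- rest: Fixed block of brown wood, 84 x 84 mm, 58 mm high, with an upright through hole 33 mm across in its middle; the arbor hangs in it by its flange, which lies on the block. Origin: centre of its underside, on the table; z up.
- hub_mouth (a point): Centre of the top rim of the pulley hub on the fixed spindle head, 100 mm above the table; z up, x along the long side of the head's grey foot plate (130 x 92 mm). The hub is 52 mm outside. From the rim down: a clear counterbore 35 mm across and 16 mm deep, then a ledge with a 22 mm round bore (see hub_ledge).
- hub_ledge (a point): On the hub's axis at the ledge, 16 mm below hub_mouth, same axes. The bore, 34 mm deep, has two opposite keyways 8 mm wide along its full length, open out to 35 mm. They lie on a line within 0.5 rad either way of this x axis; the exact angle is not given, find it by turning: until they meet the keyways the keys rest on the ledge, the shoulder 24 mm above the rim.
- spindle: The fixed spindle head; origin: centre of the underside of its foot plate, on the table, below hub_mouth; same axes. On it sits the belt pulley (90 mm across, top flange 24 mm below the hub's rim), which turns about the upright axis against a stiff friction of 0.8 N m, so that light turning does not move it.
- ejector (a joint): Sprung ejector pin, 16 mm thick, in the middle of the bore: metres pressed down, 0 at rest with its top 36 mm below the rim, 0.016 when the arbor is fully home. It pushes up with 6 N at rest and 10.8 N when the arbor is home, so the arbor rises if it is not held down.
- spool_mid (a point): Bystander: centre of a loose upright spool of light thread, 46 mm across, 60 mm high.
- wax_mid (a point): Bystander: centre of a loose yellow lump of beeswax, 37 x 53 mm, 24 mm high.
- nails_mid (a point): Bystander: centre of a loose round open tin of nails, 73 mm across, 24 mm high.
Not all that is in view belongs to the job. What is meant by the arbor is not blue, red or turquoise, and is the larger of those in its own colour.

How it is judged (in metres and radians):
On the way, in this order (a step that is already met when the one before it is completed fails the run):
1. the arbor is drawn out of the rest, held by the fingers (height (world z) of arbor_shoulder above 0.113 m and contact force between the fingers and arbor above 1 N), for 0.1 s.
2. its nose is in the bore of the hub, upright, the shoulder less than 28 mm above the rim (horizontal distance between arbor_shoulder and hub_mouth below 0.005 m and z of arbor_shoulder in the frame of hub_mouth below 0.028 m and angle between arbor_shoulder's own z axis and vertical below 0.1 rad), for 0.05 s.
At the end, for the whole second after the job is handed in: The arbor stands upright (within 0.06 rad) in the hub, centred within 3 mm, its shoulder within 3 mm of the hub's rim and the ejector pin pressed at least 13 mm, and the fingers still hold it there (more than 2 N) through the last second (z of arbor_shoulder in the frame of hub_mouth below 0.003 m and horizontal distance between arbor_shoulder and hub_mouth below 0.003 m and angle between arbor_shoulder's own z axis and vertical below 0.06 rad and value of joint ejector above 0.013 m and contact force between the fingers and arbor above 2 N); the arm keeps its last pose, push and grip.
It fails at once if the thread spool is shifted by more than 30 mm or tipped (distance of spool_mid from where it was at the start of the episode above 0.03 m or angle between spool_mid's own z axis and vertical above 0.5 rad).
It fails at once if the beeswax is shifted by more than 30 mm or tipped (distance of wax_mid from where it was at the start of the episode above 0.03 m or angle between wax_mid's own z axis and vertical above 0.5 rad).
It fails at once if the nail tin is shifted by more than 30 mm or tipped (distance of nails_mid from where it was at the start of the episode above 0.03 m or angle between nails_mid's own z axis and vertical above 0.5 rad).
It also fails if it takes over 48 s, if anything falls off the work surface, if the arm or the gripper's body presses on something with over 40 N, if the wrist force passes 120 N, or if a joint passes its speed limit or range.

ROBOT

A 6-joint arm with a two-finger parallel gripper is mounted at the origin on a cart in front of the work surface, level with it; the furniture and walls round the work are solid. World frame = base frame: x ahead of the robot, y to its left, z up, the work surface at z = 0. Lengths are in mm, angles in rad, forces in N, time in s.
With the tool pointing down it reaches from about 400 to 925 mm from the base axis. Payload 12.5 kg.
Tool frame: the origin (TCP) lies on the centre line of the jaws, within the pads' length; the fingertips stand 19 mm ahead of it and the grasp point (between the pads) is the TCP; y points along the fingers, x is the direction in which the jaws open and shut, and the axes are right-handed (so a half turn about y gives the same grasp; the last joint's range is limited). The gripper opens to 95 mm and grips with 3 to 60 N. Pads are 20 mm wide; open, the fingers measure 119 mm over their backs; the gripper's body (75 mm by 180 mm) begins 59 mm behind the grasp point.
Start: joints at [1.238, 0.491, 1.559, -0, 1.092, -0.106], TCP at [140.519, 609.015, 233.661] pointing down, gripper open.
Joint ranges: [-3.1, 3.1], [-0.84, 2.19], [0.05, 2.79], [-1.13, 4.28], [0.06, 2.93], [-2.69, 2.69]. Speed limits (rad/s): [2.22, 2.22, 2.79, 3.14, 3.14, 3.14].

INTERFACE

Orientations are given as [roll, pitch, yaw] about the fixed x, y, z axes, in that order (R = Rz(yaw) Ry(pitch) Rx(roll)).
In Python, from cell import env gives the robot as it stands. The module is installed in compiled form; this text tells all that it offers.
- The arm moves only by the tool move_arm, never from a script. Its argument "rows" is a list of rows, each an object of numbers: "tx", "ty", "tz": the shift along the tool's x, y, z in cm; "rx", "ry", "rz": the turn, a rotation vector about the tool's x, y, z in rad; "grip": the opening in per cent of the stroke, from 0 (shut) to 100 (fully open). In form: [{"tx": .., "ty": .., "tz": .., "rx": .., "ry": .., "rz": .., "grip": ..}, ...]. A call has 1 to 10 rows; each row shifts and turns the commanded pose from where the row before left it, along the tool's axes as they then stand; what a row does not reach is not made up. A row lasts 1/12 s, in which the tool goes at most 41.7 mm and 7.16 degrees, less where a joint would pass 70% of its speed; a pose out of reach is approached as far as the arm can. A call is refused whole if a number of a shift passes 4.17 or a number of a turn 0.125, either way. A call with a gripper value outside its range is refused whole. The fingers move at their own pace and stop on an object; the grip force is fixed at half the most. Time passes only in rows, so rows that do not move let the fingers close. It gives the time, the measured TCP pose, the force and the opening at its end, in the units of the state.
- env.state(): the state, without advancing time (a new reading comes with each control period).
- env.read_camera(name): name is "scene" or "top" or "wrist"; returns (picture, depth): 480x640x3 uint8, blue, green, red; 480x640 float32, mm along the optical axis (not along the pixel's ray), 0 where there is no reading.
- env.calibration(name): a dict with "vertical_fov" (degrees; the focal length in pixels is half the picture's height over the tangent of half this angle, whatever the lens; pixels are square), "cx", "cy" (the principal point, pixels), "eye" and "rotation" of the camera in the world. Camera axes: x right, y up, looking along -z (the intrinsics and any distortion apply to the point x, -y, -z); pixel columns grow to the right and rows downward; lengths in mm; the calibration is good to about 2 mm. A picture is of the moment at which its call begins: read the wrist's pose just before it. calibration takes no time and is no camera call; for the wrist camera it gives the pose at the moment of the call.
- env.job_done(): hands the job in, once; it reports no verdict.
The state is a dict: "t": time; "joints": joint angles; "qvel": joint speeds; "tau": joint torques, N m; "eef_pos": TCP position; "tcp_rot": TCP orientation; "ft_force": force on the tool from outside, world axes, zero at the start; "moment": the same for the moment, N m; "opening": opening from 0.0 (shut) to 1.0 (fully open).
Only numpy, scipy, OpenCV 4.12 (cv2) and the standard library are available. Lean on these libraries where they do the work, as an engineer would, in place of code of your own. Each camera call takes 0.05 s, during which the arm holds its last target.

## Working session

There is one attempt and no reset: what is moved stays moved. The work goes in short steps, Python scripts to look and compute and a tool call to move; the robot and the scene stay as the last step left them, time stands still between calls to the robot, and variables do not carry over. Pictures are saved under pics/ and viewed, and the job is handed in when it is done.

Besides the shell and the picture viewer there is one more tool, called after ">>>" as name(argument=value, ...), one argument or row to a line, values as JSON. move_arm: Moves the arm, as the interface text tells. Its arguments: {"type":"object","properties":{"rows":{"type":"array"}},"required":["rows"]}

```bash
mkdir -p pics; python3 - <<'E'
from cell import env
import cv2,numpy as np
s=env.state();print(s)
for n in("scene","top","wrist"):
    c=env.calibration(n);print(n,c)
    p,d=env.read_camera(n);cv2.imwrite(f"pics/{n}0.png",p);np.save(f"pics/{n}0.npy",d)
E
```

```text
{'t': 0.0, 'joints': array([ 1.23843343e+00,  4.91543161e-01,  1.55946959e+00,  1.01277241e-05,
        1.09171688e+00, -1.05611656e-01]), 'qvel': array([ 0.0003113 , -0.00160255,  0.00127137,  0.0014582 ,  0.0011797 ,
       -0.00115782]), 'tau': array([-9.53935751e-05, -6.12639070e+01, -2.58184719e+01,  6.92586112e-02,
        4.82360681e-02, -1.03970715e-04]), 'eef_pos': array([140.4131074 , 608.77971055, 233.06499453]), 'tcp_rot': array([-1.57066754e+00,  1.12969965e-03,  1.34404049e+00]), 'ft_force': array([-0.36072695,  0.26340393, -0.20576033]), 'moment': array([-0.01394856, -0.02620441, -0.00884792]), 'opening': 1.0047655333757524}
scene {'vertical_fov': 48.44681461991617, 'cx': 320.5245773218915, 'cy': 242.9113093820654, 'eye': array([  -2.97862318, -388.07878689,  743.38774193]), 'rotation': array([ 0.77245827, -0.0075371 , -1.11691731])}
top {'vertical_fov': 55.733753892978804, 'cx': 311.0322180531314, 'cy': 242.2041838411727, 'eye': array([ 500.63092894, -121.55307425,  955.43423484]), 'rotation': array([ 0.0568549 , -0.02037366, -1.59738635])}
wrist {'vertical_fov': 66.59170853313736, 'cx': 318.7059401590388, 'cy': 236.5675823378826, 'eye': array([ 69.03464102, 624.30222996, 384.01397929]), 'rotation': array([-2.68922564e-01,  2.90276885e-04,  1.34417458e+00])}
```

View pics/scene0.png

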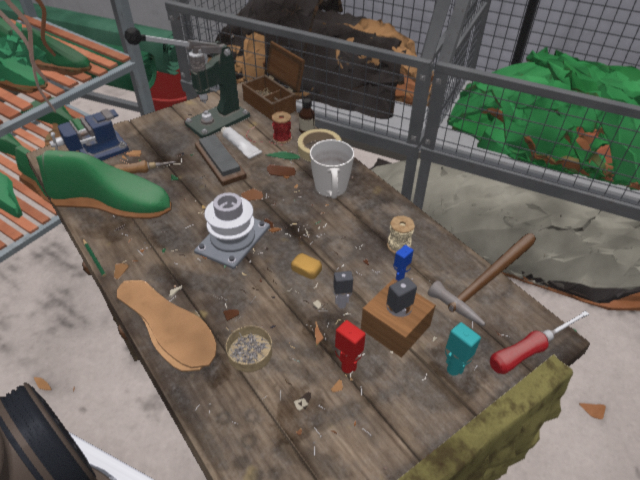

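View pics/top0.png

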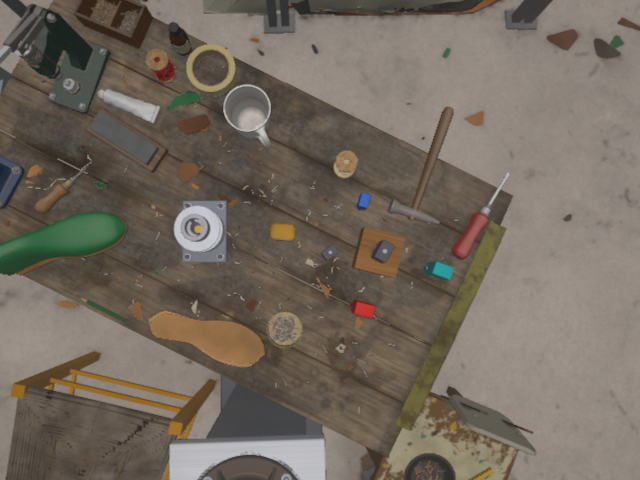

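View pics/wrist0.png

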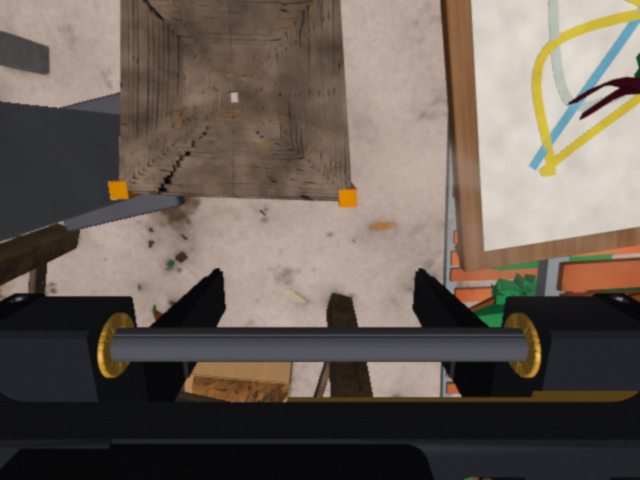

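```bash
cat > h.py <<'E'
import numpy as np,cv2
from scipy.spatial.transform import Rotation as R
from cell import env
def rays(c,uv):
    uv=np.atleast_2d(uv).astype(float);f=240/np.tan(np.radians(c["vertical_fov"])/2)
    d=np.c_[(uv[:,0]-c["cx"])/f,-(uv[:,1]-c["cy"])/f,-np.ones(len(uv))]
    return R.from_euler("xyz",c["rotation"]).apply(d)
def plane(c,uv,z):
    r=rays(c,uv);return c["eye"]+r*((z-c["eye"][2])/r[:,2])[:,None]
def dep(c,uv,D):
    uv=np.atleast_2d(uv);d=D[uv[:,1].astype(int),uv[:,0].astype(int)]
    return c["eye"]+rays(c,uv)*d[:,None]
def proj(c,P):
    q=R.from_euler("xyz",c["rotation"]).inv().apply(np.atleast_2d(P)-c["eye"]);f=240/np.tan(np.radians(c["vertical_fov"])/2)
    return np.c_[c["cx"]-f*q[:,0]/q[:,2],c["cy"]+f*q[:,1]/q[:,2]]
E
python3 - <<'E'
from h import *
t=cv2.imread("pics/top0.png");s=cv2.imread("pics/scene0.png")
a=cv2.resize(t[190:310,160:260],None,fx=4,fy=4,interpolation=2);b=cv2.resize(t[210:310,310:410],None,fx=4,fy=4,interpolation=2)
cv2.imwrite("pics/tc.png",np.hstack([a[:400],b]))
a=cv2.resize(s[180:270,190:290],None,fx=4,fy=4,interpolation=2);b=cv2.resize(s[265:355,340:440],None,fx=4,fy=4,interpolation=2)
cv2.imwrite("pics/sc.png",np.hstack([a,b]))
c=env.calibration("top");D=np.load("pics/top0.npy")
pts=[(199,228),(203,210),(384,250),(365,240),(330,253),(346,160),(282,232),(285,330),(300,300),(250,250)]
for p,q in zip(pts,dep(c,pts,D)):print(p,q.round(1))
c=env.calibration("scene");D=np.load("pics/scene0.npy")
pts=[(229,212),(402,288),(343,276),(300,300)]
for p,q in zip(pts,dep(c,pts,D)):print(p,q.round(1))
E
```

```text
(199, 228) [584.4  78.   63.4]
(203, 210) [618.2  67.3  74.8]
(384, 250) [ 530.2 -276.1  110.3]
(365, 240) [ 552.7 -248.2   60.2]
(330, 253) [ 528.2 -176.8   80.3]
(346, 160) [ 715.1 -216.    55.1]
(282, 232) [575.6 -82.8  24.1]
(285, 330) [373.  -83.4   2.1]
(300, 300) [ 4.340e+02 -1.162e+02  4.000e-01]
(250, 250) [541.2 -14.1   2.8]
(229, 212) [563.1  65.4  95.5]
(402, 288) [ 520.6 -276.5  112.5]
(343, 276) [ 527.6 -175.7   81.3]
(300, 300) [ 510.1 -103.7   -2.6]
```

View pics/tc.png

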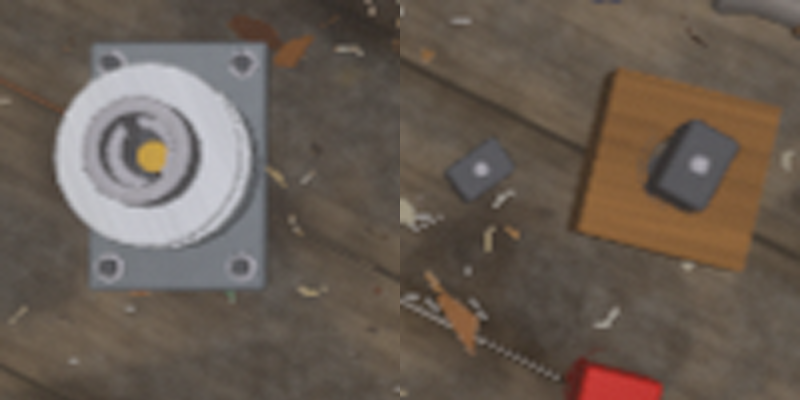

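View pics/sc.png

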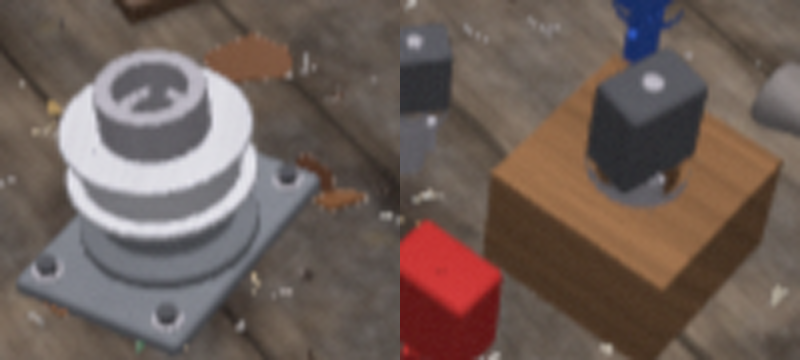

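```bash
python3 - <<'E'
from h import *
for n in("top","scene"):
    c=env.calibration(n);D=np.load(f"pics/{n}0.npy");im=cv2.imread(f"pics/{n}0.png")
    v,u=np.mgrid[0:480,0:640];P=dep(c,np.c_[u.ravel(),v.ravel()],D);
    ok=(D.ravel()>0)
    def sel(cx,cy,r,z0,z1):
        m=ok&(np.hypot(P[:,0]-cx,P[:,1]-cy)<r)&(P[:,2]>z0)&(P[:,2]<z1);return m
    m=sel(525,-276,45,104,116);q=P[m];r=cv2.minAreaRect(q[:,:2].astype(np.float32));print(n,"arbor top",m.sum(),q.mean(0).round(1),r)
    m=sel(525,-276,75,52,62);r=cv2.minAreaRect(P[m][:,:2].astype(np.float32));print("rest",r,P[m][:,2].mean())
    m=sel(580,65,60,94,106);q=P[m];e=cv2.minEnclosingCircle(q[:,:2].astype(np.float32));print("rim",m.sum(),q.mean(0),e)
    m=sel(580,65,60,68,84);e=cv2.minEnclosingCircle(P[m][:,:2].astype(np.float32));print("flange",m.sum(),P[m].mean(0),e)
    m=sel(580,60,95,5,18);r=cv2.minAreaRect(P[m][:,:2].astype(np.float32));print("foot",r,P[m][:,2].mean())
E
```

```text
top arbor top 282 [ 528.3 -276.8  110.2] ((528.3543701171875, -277.20501708984375), (26.111900329589844, 37.88788604736328), 58.842552185058594)
rest ((527.9680786132812, -277.7621765136719), (85.07860565185547, 83.90390014648438), 74.1478042602539) 58.54909109668238
rim 346 [582.73016786  78.4471244   99.8305835 ] ((582.6339111328125, 78.80083465576172), 25.83530044555664)
flange 1132 [581.4867482   76.86900456  76.62389748] ((582.7029418945312, 79.13652038574219), 44.87264633178711)
foot ((583.884033203125, 62.26234436035156), (147.92247009277344, 155.29141235351562), 75.4679183959961) 10.651305352656417
scene arbor top 361 [ 525.6 -275.9  109.6] ((527.6287841796875, -275.7466125488281), (27.125829696655273, 38.6773681640625), 57.83776092529297)
rest ((528.7080688476562, -275.1219787597656), (85.34234619140625, 87.49248504638672), 74.67766571044922) 57.99895103041446
rim 347 [580.02364782  79.8975188   99.50500025] ((582.3216552734375, 80.26164245605469), 27.382863998413086)
flange 800 [571.16084468  73.15405996  77.16302092] ((581.4051513671875, 80.8119125366211), 45.65525436401367)
foot ((585.7841796875, 74.49002075195312), (97.8237533569336, 155.3837890625), 79.85961151123047) 11.221525740019914
```

>>> move_arm(
  rows=[
    {"tx":-2.085,"tz":-2.75,"grip":100},
    {"tx":-2.085,"tz":-2.75,"grip":100},
    {"tx":-2.085,"tz":-2.75,"grip":100},
    {"tx":-2.085,"tz":-2.75,"grip":100},
    {"tx":-2.085,"tz":-2.75,"grip":100},
    {"tx":-2.085,"tz":-2.75,"grip":100},
    {"tx":-2.085,"tz":-2.75,"grip":100},
    {"tx":-2.085,"tz":-2.75,"grip":100},
    {"tx":-2.085,"tz":-2.75,"grip":100},
    {"tx":-2.085,"tz":-2.75,"grip":100},
  ],
)

```text
validation failed for argument at $.ro...
```

>>> move_arm(
  rows=[
    {"tx":-2.085,"tz":-2.75,"grip":100},
    {"tx":-2.085,"tz":-2.75,"grip":100},
    {"tx":-2.085,"tz":-2.75,"grip":100},
    {"tx":-2.085,"tz":-2.75,"grip":100},
    {"tx":-2.085,"tz":-2.75,"grip":100},
    {"tx":-2.085,"tz":-2.75,"grip":100},
    {"tx":-2.085,"tz":-2.75,"grip":100},
    {"tx":-2.085,"tz":-2.75,"grip":100},
    {"tx":-2.085,"tz":-2.75,"grip":100},
    {"tx":-2.085,"tz":-2.75,"grip":100},
  ],
)

```text
validation failed for argument at $.ro...
```

>>> move_arm(
  rows=[
    {"grip":100},
    {"grip":100},
  ],
)

```text
validation failed for argument at $.ro...
```

```bash
python3 - <<'E'
from h import *
import json
c=env.calibration("wrist");p,d=env.read_camera("wrist");cv2.imwrite("pics/w1.png",p);np.save("pics/w1.npy",d)
np.savez("pics/w1c.npz",**c)
s=env.state();print(s["eef_pos"],s["tcp_rot"],s["joints"])
E
```

```text
[140.47074977 608.89442386 233.28140375] [-1.57071352e+00  6.35576132e-04  1.34402031e+00] [ 1.23840339e+00  4.91338383e-01  1.55921068e+00  1.72947632e-05
  1.09168436e+00 -1.05624877e-01]
```

View pics/w1.png

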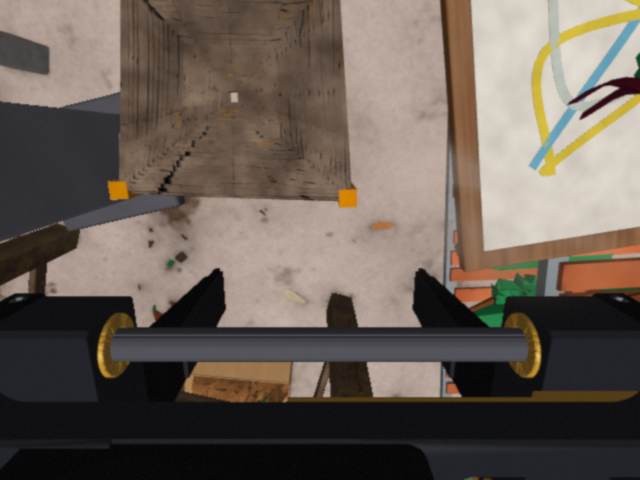

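>>> move_arm(
  rows=[
    {"tx":-2.085,"ty":0,"tz":-2.75,"rx":0,"ry":0,"rz":0,"grip":100},
    {"tx":-2.085,"ty":0,"tz":-2.75,"rx":0,"ry":0,"rz":0,"grip":100},
    {"tx":-2.085,"ty":0,"tz":-2.75,"rx":0,"ry":0,"rz":0,"grip":100},
    {"tx":-2.085,"ty":0,"tz":-2.75,"rx":0,"ry":0,"rz":0,"grip":100},
    {"tx":-2.085,"ty":0,"tz":-2.75,"rx":0,"ry":0,"rz":0,"grip":100},
    {"tx":-2.085,"ty":0,"tz":-2.75,"rx":0,"ry":0,"rz":0,"grip":100},
    {"tx":-2.085,"ty":0,"tz":-2.75,"rx":0,"ry":0,"rz":0,"grip":100},
    {"tx":-2.085,"ty":0,"tz":-2.75,"rx":0,"ry":0,"rz":0,"grip":100},
    {"tx":-2.085,"ty":0,"tz":-2.75,"rx":0,"ry":0,"rz":0,"grip":100},
    {"tx":-2.085,"ty":0,"tz":-2.75,"rx":0,"ry":0,"rz":0,"grip":100},
  ],
)

```text
t: 1.03
eef_pos: [362.4, 342.6, 233.7]
tcp_rot: [-1.571, -0.0, 1.344]
ft_force: [0.4, 1.1, -0.5]
opening: 0.999
```

>>> move_arm(
  rows=[
    {"tx":-2.085,"ty":0,"tz":-2.75,"rx":0,"ry":0,"rz":0,"grip":100},
    {"tx":-2.085,"ty":0,"tz":-2.75,"rx":0,"ry":0,"rz":0,"grip":100},
    {"tx":-2.085,"ty":0,"tz":-2.75,"rx":0,"ry":0,"rz":0,"grip":100},
    {"tx":-2.085,"ty":0,"tz":-2.75,"rx":0,"ry":0,"rz":0,"grip":100},
    {"tx":-2.085,"ty":0,"tz":-2.75,"rx":0,"ry":0,"rz":0,"grip":100},
    {"tx":-2.085,"ty":0,"tz":-2.75,"rx":0,"ry":0,"rz":0,"grip":100},
    {"tx":-2.085,"ty":0,"tz":-2.75,"rx":0,"ry":0,"rz":0,"grip":100},
    {"tx":-2.085,"ty":0,"tz":-2.75,"rx":0,"ry":0,"rz":0,"grip":100},
    {"tx":-2.085,"ty":0,"tz":-2.75,"rx":0,"ry":0,"rz":0,"grip":100},
    {"tx":-2.085,"ty":0,"tz":-2.75,"rx":0,"ry":0,"rz":0,"grip":100},
  ],
)

```text
t: 1.87
eef_pos: [583.5, 77.4, 233.6]
tcp_rot: [-1.571, -0.0, 1.344]
ft_force: [0.4, 0.3, -0.5]
opening: 1.003
```

```bash
python3 - <<'E'
from h import *
for i in range(3): p,d=env.read_camera("wrist")
c=env.calibration("wrist");p,d=env.read_camera("wrist");cv2.imwrite("pics/w2.png",p);np.save("pics/w2.npy",d)
np.savez("pics/w2c.npz",**c)
s=env.state();print(s["eef_pos"],s["tcp_rot"],s["joints"])
E
```

```text
[582.68690006  78.37204197 233.10287606] [-1.56982480e+00  3.06444734e-05  1.34237060e+00] [ 2.12842024e-02  4.38983249e-01  1.65262651e+00  2.42419588e-04
  1.05093188e+00 -1.32120691e+00]
```

View pics/w2.png

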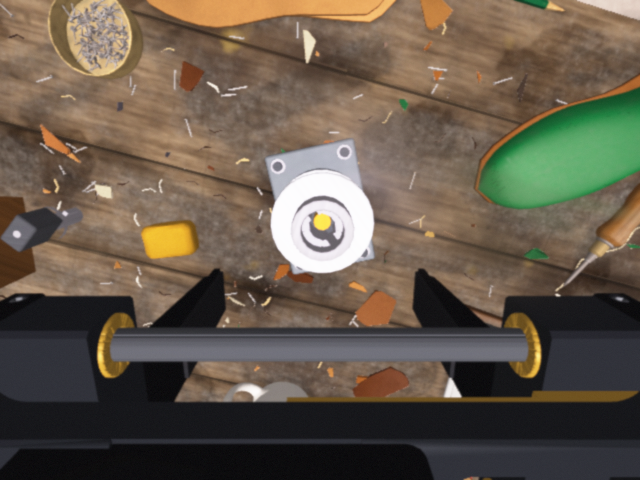

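```bash
python3 - <<'E'
from h import *
c=dict(np.load("pics/w2c.npz"));D=np.load("pics/w2.npy");im=cv2.imread("pics/w2.png")
cv2.imwrite("pics/w2z.png",cv2.resize(im[160:280,260:380],None,fx=5,fy=5,interpolation=2))
v,u=np.mgrid[0:480,0:640];P=dep(c,np.c_[u.ravel(),v.ravel()],D);H=P.reshape(480,640,3)
for z0,z1,r in((94,106,60),(70,82,60),(5,14,85)):
    m=(D.ravel()>0)&(np.hypot(P[:,0]-582.5,P[:,1]-79.5)<r)&(P[:,2]>z0)&(P[:,2]<z1);q=P[m]
    print(z0,m.sum(),q.mean(0),cv2.minEnclosingCircle(q[:,:2].astype(np.float32)),cv2.minAreaRect(q[:,:2].astype(np.float32)))
# holes of foot plate by gray mask
# ledge annulus: brightness/depth per angle, radius 13-16
for ctr in [(582.5,79.5)]:
  for a in range(0,360,10):
    pts=[[ctr[0]+rr*np.cos(np.radians(a)),ctr[1]+rr*np.sin(np.radians(a)),84] for rr in(12.5,14,15.5)]
    q=proj(c,pts);print(a,[int(im[int(round(y)),int(round(x))].mean()) for x,y in q],[round(float(H[int(round(y)),int(round(x)),2])) for x,y in q])
E
```

```text
94 1784 [583.74402328  78.91253504  99.3395749 ] ((584.65625, 78.65178680419922), 25.954362869262695) ((584.3973388671875, 78.66966247558594), (50.391029357910156, 51.016475677490234), 78.6075210571289)
70 4965 [579.64490761  79.7138792   75.7584285 ] ((584.7710571289062, 78.69624328613281), 44.975440979003906) ((584.4379272460938, 78.87911224365234), (89.25225067138672, 88.45123291015625), 83.38249969482422)
5 2944 [545.46404126  82.01896511   9.70973272] ((584.07373046875, 78.71892547607422), 77.58634185791016) ((584.7152709960938, 78.68354034423828), (92.01322174072266, 130.08677673339844), 88.73908996582031)
0 [110, 139, 235] [80, 80, 84]
10 [102, 103, 104] [63, 67, 68]
20 [102, 103, 103] [58, 62, 70]
30 [119, 111, 173] [55, 62, 72]
40 [220, 240, 243] [83, 83, 83]
50 [171, 240, 243] [78, 84, 84]
60 [232, 241, 243] [83, 85, 83]
70 [242, 243, 243] [82, 84, 84]
80 [244, 243, 238] [84, 83, 84]
90 [243, 243, 238] [84, 84, 83]
100 [243, 242, 221] [84, 84, 100]
110 [242, 233, 238] [86, 84, 99]
120 [241, 231, 240] [83, 99, 100]
130 [239, 234, 243] [83, 100, 100]
140 [230, 242, 244] [84, 100, 100]
150 [233, 244, 244] [99, 100, 101]
160 [233, 240, 242] [99, 99, 101]
170 [231, 239, 241] [100, 101, 100]
180 [229, 241, 243] [84, 99, 100]
190 [192, 237, 243] [47, 100, 101]
200 [147, 239, 243] [43, 100, 100]
210 [150, 224, 241] [42, 100, 99]
220 [109, 162, 239] [70, 73, 100]
230 [196, 234, 225] [83, 84, 100]
240 [242, 241, 222] [85, 85, 84]
250 [242, 243, 240] [84, 384, 84]
260 [243, 243, 243] [83, 83, 83]
270 [237, 243, 243] [81, 82, 384]
280 [209, 243, 241] [83, 83, 85]
290 [208, 243, 244] [83, 84, 83]
300 [222, 243, 243] [84, 83, 84]
310 [156, 241, 243] [80, 85, 84]
320 [185, 230, 243] [83, 85, 83]
330 [163, 235, 243] [82, 83, 83]
340 [124, 233, 242] [78, 83, 84]
350 [106, 200, 243] [78, 83, 84]
```

View pics/w2z.png

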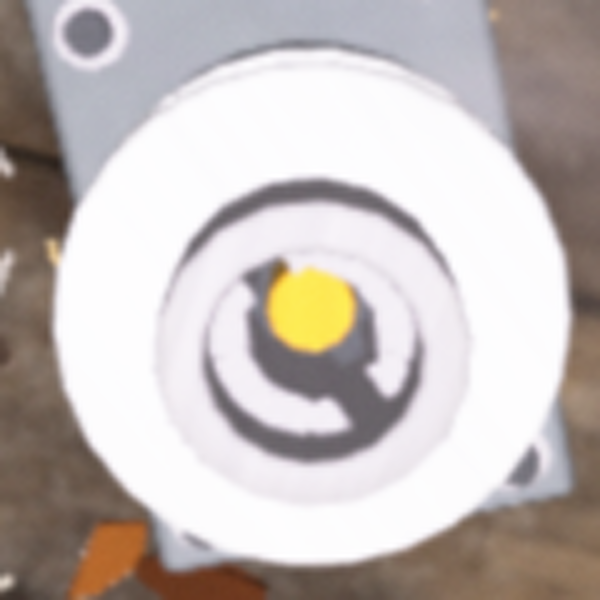

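```bash
python3 - <<'E'
from h import *
c=dict(np.load("pics/w2c.npz"));im=cv2.imread("pics/w2.png")
# rectify the ledge plane z=84 at 10 px/mm, centred hub
ctr=np.array([584.5,78.7]);S=10;n=400
g=np.array([[-20,-20],[20,-20],[20,20],[-20,20]],float)
src=proj(c,np.c_[g+ctr,np.full(4,84)]).astype(np.float32)
dst=((g*[1,1]+20)*S).astype(np.float32)   # col = x, row = y (mirrored)
M=cv2.getPerspectiveTransform(src,dst);w=cv2.warpPerspective(im,M,(n,n),flags=2)
w=cv2.flip(w,0)  # now y up
cv2.imwrite("pics/led.png",w)
# z=100 rim outer circle in w2 frame
g2=cv2.cvtColor(w,cv2.COLOR_BGR2GRAY)
for r in(11.5,12.5,13.5,14.5,15.5,16.3):
    a=np.radians(np.arange(-90,270,1.));x=200+r*S*np.cos(a);y=200-r*S*np.sin(a)
    b=cv2.remap(g2,x.astype(np.float32)[None],y.astype(np.float32)[None],1)[0]
    dk=b<170;print(r,[(int(np.degrees(a[i])),"dark" if dk[i] else "light") for i in range(1,len(a)) if dk[i]!=dk[i-1]])
E
```

```text
11.5 [(-13, 'dark'), (-3, 'light'), (1, 'dark'), (44, 'light'), (50, 'dark'), (65, 'light'), (187, 'dark'), (222, 'light')]
12.5 [(7, 'dark'), (41, 'light'), (186, 'dark'), (220, 'light')]
13.5 [(8, 'dark'), (40, 'light'), (187, 'dark'), (219, 'light')]
14.5 [(9, 'dark'), (38, 'light'), (203, 'dark'), (218, 'light')]
15.5 [(10, 'dark'), (37, 'light')]
16.3 [(11, 'dark'), (37, 'light')]
```

View pics/led.png

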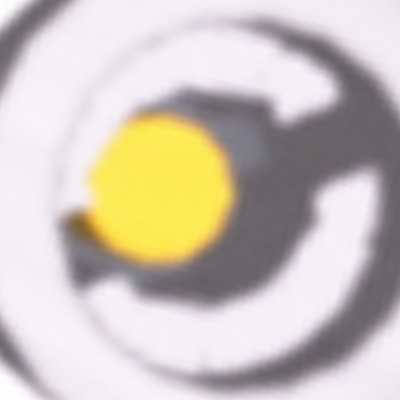

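>>> move_arm(
  rows=[
    {"tx":0,"ty":0,"tz":0,"rx":0,"ry":0.108,"rz":0,"grip":100},
    {"tx":0,"ty":0,"tz":0,"rx":0,"ry":0.108,"rz":0,"grip":100},
    {"tx":0,"ty":0,"tz":0,"rx":0,"ry":0.108,"rz":0,"grip":100},
    {"tx":-3.31,"ty":0,"tz":-1.387,"rx":0,"ry":0,"rz":0,"grip":100},
    {"tx":-3.31,"ty":0,"tz":-1.387,"rx":0,"ry":0,"rz":0,"grip":100},
    {"tx":-3.31,"ty":0,"tz":-1.387,"rx":0,"ry":0,"rz":0,"grip":100},
    {"tx":-3.31,"ty":0,"tz":-1.387,"rx":0,"ry":0,"rz":0,"grip":80},
    {"tx":-3.31,"ty":0,"tz":-1.387,"rx":0,"ry":0,"rz":0,"grip":80},
    {"tx":-3.31,"ty":0,"tz":-1.387,"rx":0,"ry":0,"rz":0,"grip":80},
    {"tx":-3.31,"ty":0,"tz":-1.387,"rx":0,"ry":0,"rz":0,"grip":80},
  ],
)

```text
t: 2.9
eef_pos: [543.4, -169.4, 233.9]
tcp_rot: [-1.571, -0.0, 1.022]
ft_force: [1.1, -0.1, -0.3]
opening: 0.813
```

>>> move_arm(
  rows=[
    {"tx":-3.31,"ty":0,"tz":-1.387,"rx":0,"ry":0,"rz":0,"grip":80},
    {"tx":-3.31,"ty":0,"tz":-1.387,"rx":0,"ry":0,"rz":0,"grip":80},
    {"tx":-3.31,"ty":0,"tz":-1.387,"rx":0,"ry":0,"rz":0,"grip":80},
    {"tx":0,"ty":0,"tz":0,"rx":0,"ry":0,"rz":0,"grip":80},
    {"tx":0,"ty":0,"tz":0,"rx":0,"ry":0,"rz":0,"grip":80},
  ],
)

```text
t: 3.32
eef_pos: [527.1, -275.9, 233.4]
tcp_rot: [-1.57, -0.0, 1.018]
ft_force: [-0.1, -0.6, 0.9]
opening: 0.8
```

```bash
python3 - <<'E'
from h import *
c=env.calibration("wrist");D0=env.read_camera("wrist");im,D=D0;cv2.imwrite("pics/w3.png",im);np.save("pics/w3.npy",D)
np.savez("pics/w3c.npz",**c)
s=env.state();print(s["eef_pos"],s["tcp_rot"],s["joints"])
v,u=np.mgrid[0:480,0:640];P=dep(c,np.c_[u.ravel(),v.ravel()],D)
for z0,z1,r in((104,116,45),(52,60,75)):
    m=(D.ravel()>0)&(np.hypot(P[:,0]-528,P[:,1]+276.5)<r)&(P[:,2]>z0)&(P[:,2]<z1);q=P[m]
    print(z0,m.sum(),q.mean(0),cv2.minAreaRect(q[:,:2].astype(np.float32)))
E
```

```text
[ 527.39586823 -274.7809154   233.51244708] [-1.57015586e+00 -3.84333272e-04  1.01979558e+00] [-5.91513683e-01  4.48025459e-01  1.63558953e+00  4.10787238e-04
  1.05863321e+00 -1.61151081e+00]
104 1541 [ 529.04825643 -277.24747939  109.41540538] ((529.6060791015625, -277.8312072753906), (25.90452003479004, 37.335655212402344), 58.96143341064453)
52 6361 [ 526.23021548 -275.80537327   57.71657947] ((530.2616577148438, -278.1319885253906), (84.10121154785156, 84.46316528320312), 74.44489288330078)
```

View pics/w3.png

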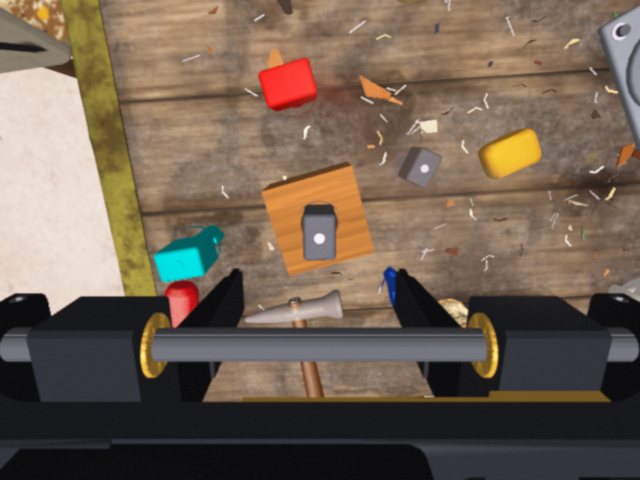

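>>> move_arm(
  rows=[
    {"tx":-0.1,"ty":3.0,"tz":-0.12,"rx":0,"ry":-0.008,"rz":0,"grip":80},
    {"tx":0,"ty":3.0,"tz":0,"rx":0,"ry":0,"rz":0,"grip":80},
    {"tx":0,"ty":3.0,"tz":0,"rx":0,"ry":0,"rz":0,"grip":80},
    {"tx":0,"ty":3.0,"tz":0,"rx":0,"ry":0,"rz":0,"grip":80},
    {"tx":0,"ty":1.5,"tz":0,"rx":0,"ry":0,"rz":0,"grip":80},
    {"tx":0,"ty":1.0,"tz":0,"rx":0,"ry":0,"rz":0,"grip":80},
    {"tx":0,"ty":0,"tz":0,"rx":0,"ry":0,"rz":0,"grip":80},
    {"tx":0,"ty":0,"tz":0,"rx":0,"ry":0,"rz":0,"grip":80},
  ],
)

```text
t: 4.03
eef_pos: [528.6, -276.2, 89.1]
tcp_rot: [-1.571, -0.0, 1.029]
ft_force: [-0.3, 0.2, 0.2]
opening: 0.804
```

```bash
python3 - <<'E'
from h import *
im,D=env.read_camera("scene");cv2.imwrite("pics/s4.png",cv2.resize(im[180:380,280:520],None,fx=3,fy=3))
s=env.state();print(s["eef_pos"],s["tcp_rot"],s["ft_force"],s["moment"])
E
```

```text
[ 528.78624987 -276.6019237    89.70989781] [-1.57214866e+00 -5.59985093e-05  1.02898730e+00] [ 0.09839234 -0.37083406 -0.13084974] [-0.03350287 -0.01506476  0.0090544 ]
```

View pics/s4.png

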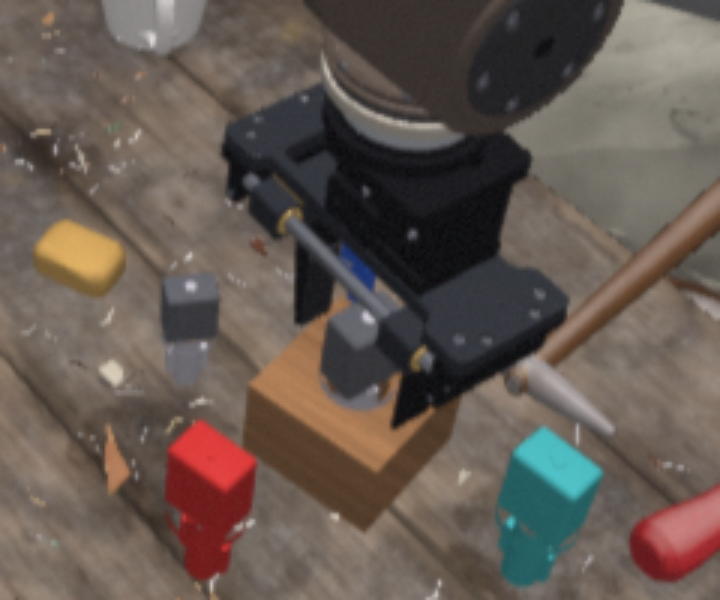

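>>> move_arm(
  rows=[
    {"tx":0,"ty":0,"tz":0,"rx":0,"ry":0,"rz":0,"grip":40},
    {"tx":0,"ty":0,"tz":0,"rx":0,"ry":0,"rz":0,"grip":30},
    {"tx":0,"ty":0,"tz":0,"rx":0,"ry":0,"rz":0,"grip":0},
    {"tx":0,"ty":0,"tz":0,"rx":0,"ry":0,"rz":0,"grip":0},
    {"tx":0,"ty":0,"tz":0,"rx":0,"ry":0,"rz":0,"grip":0},
    {"tx":0,"ty":0,"tz":0,"rx":0,"ry":0,"rz":0,"grip":0},
    {"tx":0,"ty":0,"tz":0,"rx":0,"ry":0,"rz":0,"grip":0},
    {"tx":0,"ty":0,"tz":0,"rx":0,"ry":0,"rz":0,"grip":0},
    {"tx":0,"ty":0,"tz":0,"rx":0,"ry":0,"rz":0,"grip":0},
    {"tx":0,"ty":0,"tz":0,"rx":0,"ry":0,"rz":0,"grip":0},
  ],
)

```text
t: 4.92
eef_pos: [528.1, -277.1, 88.6]
tcp_rot: [-1.571, -0.0, 1.028]
ft_force: [-0.5, 0.9, 0.0]
opening: 0.272
```

>>> move_arm(
  rows=[
    {"tx":0,"ty":-0.5,"tz":0,"rx":0,"ry":0,"rz":0,"grip":0},
    {"tx":0,"ty":-1.0,"tz":0,"rx":0,"ry":0,"rz":0,"grip":0},
    {"tx":0,"ty":-2.0,"tz":0,"rx":0,"ry":0,"rz":0,"grip":0},
    {"tx":0,"ty":-2.0,"tz":0,"rx":0,"ry":0,"rz":0,"grip":0},
    {"tx":0,"ty":-2.0,"tz":0,"rx":0,"ry":0,"rz":0,"grip":0},
    {"tx":0,"ty":-2.0,"tz":0,"rx":0,"ry":0,"rz":0,"grip":0},
    {"tx":0,"ty":-2.0,"tz":0,"rx":0,"ry":0,"rz":0,"grip":0},
    {"tx":0,"ty":-2.0,"tz":0,"rx":0,"ry":0,"rz":0,"grip":0},
    {"tx":0,"ty":-0.6,"tz":0,"rx":0,"ry":0,"rz":0,"grip":0},
    {"tx":0,"ty":0,"tz":0,"rx":0,"ry":0,"rz":0,"grip":0},
  ],
)

```text
t: 5.75
eef_pos: [528.4, -277.3, 231.4]
tcp_rot: [-1.574, 0.0, 1.028]
ft_force: [0.3, 0.7, -3.3]
opening: 0.274
```

```bash
python3 - <<'E'
from h import *
c=env.calibration("wrist");im,D=env.read_camera("wrist");cv2.imwrite("pics/w5.png",im);np.save("pics/w5.npy",D);np.savez("pics/w5c.npz",**c)
im2,D=env.read_camera("scene");cv2.imwrite("pics/s5.png",cv2.resize(im2[150:350,280:520],None,fx=3,fy=3));np.save("pics/s5.npy",D);cv2.imwrite("pics/s5f.png",im2)
s=env.state();print(s["eef_pos"],s["tcp_rot"],s["ft_force"],s["moment"])
E
```

```text
[ 527.73822711 -276.86948483  228.94784735] [-1.56991776e+00 -1.69696560e-04  1.02791003e+00] [ 0.06942655  0.24345655 -3.59586356] [-0.01798237 -0.03161496 -0.04320917]
```

View pics/w5.png

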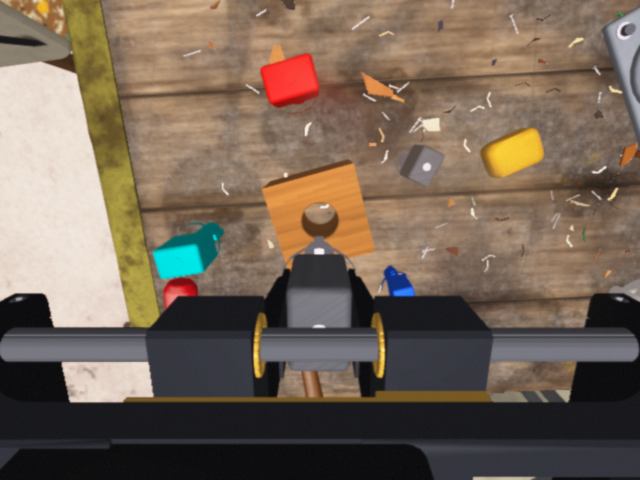

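View pics/s5.png

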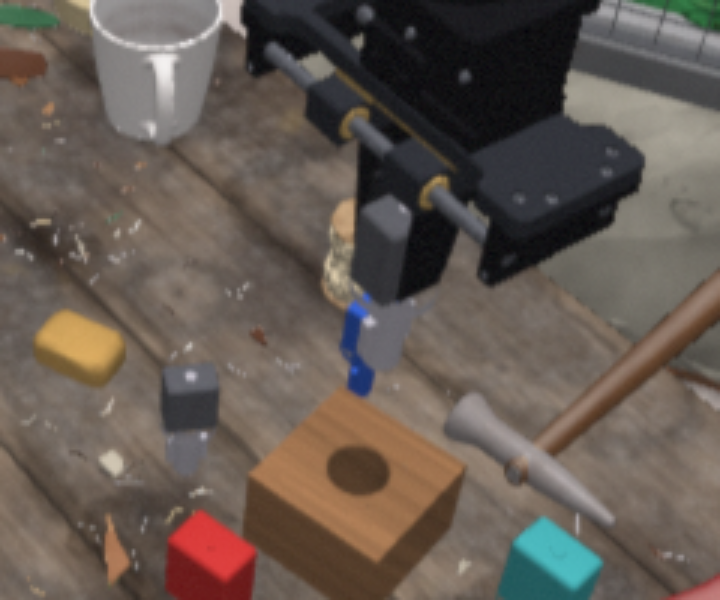

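>>> move_arm(
  rows=[
    {"tx":3.33,"ty":0,"tz":1.375,"rx":0,"ry":0,"rz":0,"grip":0},
    {"tx":3.33,"ty":0,"tz":1.375,"rx":0,"ry":0,"rz":0,"grip":0},
    {"tx":3.33,"ty":0,"tz":1.375,"rx":0,"ry":0,"rz":0,"grip":0},
    {"tx":3.33,"ty":0,"tz":1.375,"rx":0,"ry":0,"rz":0,"grip":0},
    {"tx":3.33,"ty":0,"tz":1.375,"rx":0,"ry":0,"rz":0,"grip":0},
    {"tx":3.33,"ty":0,"tz":1.375,"rx":0,"ry":0,"rz":0,"grip":0},
    {"tx":3.33,"ty":0,"tz":1.375,"rx":0,"ry":0,"rz":0,"grip":0},
    {"tx":3.33,"ty":0,"tz":1.375,"rx":0,"ry":0,"rz":0,"grip":0},
    {"tx":3.33,"ty":0,"tz":1.375,"rx":0,"ry":0,"rz":0,"grip":0},
    {"tx":3.33,"ty":0,"tz":1.375,"rx":0,"ry":0,"rz":0,"grip":0},
  ],
)

```text
t: 6.68
eef_pos: [581.8, 80.8, 228.1]
tcp_rot: [-1.569, 0.001, 1.028]
ft_force: [1.5, -0.2, -3.6]
opening: 0.273
```

>>> move_arm(
  rows=[
    {"tx":0,"ty":0,"tz":0,"rx":0,"ry":-0.12,"rz":0,"grip":0},
    {"tx":0,"ty":0,"tz":0,"rx":0,"ry":-0.12,"rz":0,"grip":0},
    {"tx":0,"ty":0,"tz":0,"rx":0,"ry":-0.12,"rz":0,"grip":0},
    {"tx":0,"ty":0,"tz":0,"rx":0,"ry":-0.12,"rz":0,"grip":0},
    {"tx":0,"ty":0,"tz":0,"rx":0,"ry":-0.12,"rz":0,"grip":0},
    {"tx":0,"ty":0,"tz":0,"rx":0,"ry":-0.12,"rz":0,"grip":0},
    {"tx":0,"ty":0,"tz":0,"rx":0,"ry":-0.12,"rz":0,"grip":0},
    {"tx":0,"ty":0,"tz":0,"rx":0,"ry":-0.12,"rz":0,"grip":0},
    {"tx":0,"ty":0,"tz":0,"rx":0,"ry":0,"rz":0,"grip":0},
    {"tx":0,"ty":0,"tz":0,"rx":0,"ry":0,"rz":0,"grip":0},
  ],
)

```text
t: 7.52
eef_pos: [582.0, 79.0, 228.4]
tcp_rot: [-1.569, -0.001, 1.984]
ft_force: [-0.1, -0.2, -3.5]
opening: 0.277
```

```bash
python3 - <<'E'
from h import *
for i in range(4):
    s=env.state();print(s["eef_pos"].round(2),s["tcp_rot"].round(4),s["ft_force"].round(1));env.read_camera("top")
c=env.calibration("wrist");im,D=env.read_camera("wrist");cv2.imwrite("pics/w6.png",im);np.save("pics/w6.npy",D);np.savez("pics/w6c.npz",**c)
im2,D=env.read_camera("scene");cv2.imwrite("pics/s6.png",cv2.resize(im2[80:280,130:370],None,fx=3,fy=3));np.save("pics/s6.npy",D);cv2.imwrite("pics/s6f.png",im2)
E
```

```text
[582.02  79.04 228.43] [-1.5690e+00 -9.0000e-04  1.9842e+00] [-0.1 -0.2 -3.5]
[582.1   79.04 228.69] [-1.5694e+00 -7.0000e-04  1.9837e+00] [ 0.5 -1.6 -3. ]
[582.18  79.04 228.9 ] [-1.5697e+00 -5.0000e-04  1.9842e+00] [-0.5 -0.4 -3.9]
[582.24  79.06 229.11] [-1.5701e+00 -4.0000e-04  1.9849e+00] [ 0.   0.6 -3.1]
```

View pics/w6.png

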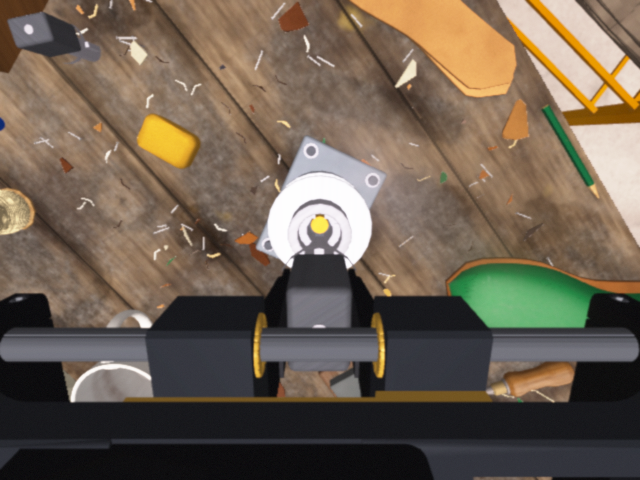

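View pics/s6.png

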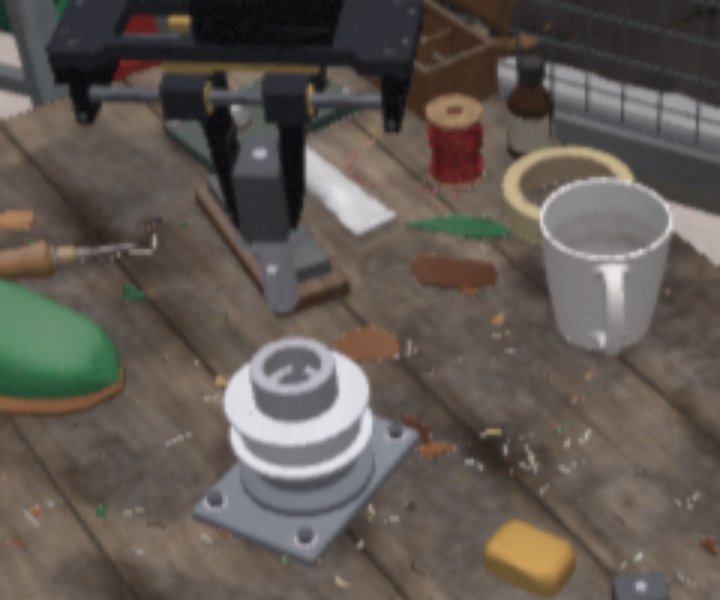

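```bash
python3 - <<'E'
from h import *
from scipy.optimize import least_squares
for k in("w2","w6"):
    c=dict(np.load(f"pics/{k}c.npz"));D=np.load(f"pics/{k}.npy")
    v,u=np.mgrid[0:480,0:640];P=dep(c,np.c_[u.ravel(),v.ravel()],D)
    m=(D.ravel()>0)&(np.hypot(P[:,0]-583,P[:,1]-79.5)<60)&(P[:,2]>70)&(P[:,2]<82)
    mk=m.reshape(480,640).astype(np.uint8)
    # outer edge of flange: pts beyond 40mm, per angle max radius
    q=P[m];a=np.arctan2(q[:,1]-79.5,q[:,0]-583);r=np.hypot(q[:,1]-79.5,q[:,0]-583)
    e=[]
    for b in np.arange(-np.pi,np.pi,.1):
        i=np.where((a>b)&(a<b+.1))[0]
        if len(i) and r[i].max()>41: e.append(q[i[r[i].argmax()],:2])
    e=np.array(e);f=least_squares(lambda t:np.hypot(e[:,0]-t[0],e[:,1]-t[1])-t[2],[583,79,45],loss="soft_l1");print(k,len(e),f.x)
    psi={"w2":1.3424,"w6":1.985}[k]
    for est in [f.x[:2]]:
        d=est-np.array([582.7,79.4]);print("bias tool x,z",d@[np.cos(psi),np.sin(psi)],d@[-np.sin(psi),np.cos(psi)])
s=env.state();print(s["eef_pos"])
E
```

```text
w2 63 [584.41519567  78.75706981  44.47737106]
bias tool x,z -0.23788639041810072 -1.8162228595628553
w6 52 [584.57067413  78.56160739  44.48980566]
bias tool x,z -1.520369210003285 -1.375064116681959
[582.33415295  79.05963852 229.47229168]
```

```bash
python3 - <<'E'
from h import *
c=dict(np.load("pics/w6c.npz"));D=np.load("pics/w6.npy");im=cv2.imread("pics/w6.png");print(c)
cv2.imwrite("pics/w6z.png",cv2.resize(im[160:380,250:390],None,fx=3.6,fy=3.6,interpolation=2)[:600])
v,u=np.mgrid[0:480,0:640];P=dep(c,np.c_[u.ravel(),v.ravel()],D).reshape(480,640,3)
psi=1.985;T=np.array([[np.cos(psi),np.sin(psi)],[-np.sin(psi),np.cos(psi)]])
t=np.array([582.3,79.06])
L=(P[...,:2]-t)@T.T
for r in range(225,375,8):
    print(r,[(x,round(float(L[r,x,0]),1),round(float(L[r,x,1]),1),round(float(P[r,x,2]),0)) for x in(296,308,319,330,343)])
E
```

```text
{'vertical_fov': array(66.59170853), 'cx': array(318.70594016), 'cy': array(236.56758234), 'eye': array([515.34752153,  47.32968413, 380.19301077]), 'rotation': array([-2.69085303e-01, -1.17637908e-03,  1.98577290e+00])}
225 [(296, -19.6, 6.3, 100.0), (308, -11.8, -7.5, 43.0), (319, -1.4, -2.5, 64.0), (330, 9.1, -7.6, 43.0), (343, 17.4, 6.5, 101.0)]
233 [(296, -19.7, -0.4, 100.0), (308, -11.0, -7.5, 73.0), (319, -1.4, -15.5, 43.0), (330, 8.2, -7.8, 72.0), (343, 17.6, -0.2, 100.0)]
241 [(296, -19.8, -6.9, 100.0), (308, -10.8, -11.9, 83.0), (319, -1.6, 13.8, 172.0), (330, 7.9, -11.9, 82.0), (343, 17.6, -6.7, 100.0)]
249 [(296, -20.0, -13.9, 99.0), (308, -7.3, 18.6, 203.0), (319, -1.7, 12.3, 183.0), (330, 3.9, 18.7, 203.0), (343, 17.7, -13.2, 101.0)]
257 [(296, -12.9, 17.0, 211.0), (308, -7.0, 18.0, 214.0), (319, -1.7, 17.5, 212.0), (330, 3.6, 17.6, 213.0), (343, 10.0, 16.9, 211.0)]
265 [(296, -12.1, 17.9, 225.0), (308, -6.7, 17.9, 225.0), (319, -1.7, 17.3, 223.0), (330, 3.2, 17.6, 224.0), (343, -2.1, 74.1, 380.0)]
273 [(296, -11.6, 17.6, 234.0), (308, -6.5, 17.7, 234.0), (319, -1.8, 17
[... 959 characters left out ...]
.0), (343, 3.9, 29.2, 301.0)]
337 [(296, -7.3, 29.0, 304.0), (308, -4.5, 28.8, 304.0), (319, -1.9, 28.5, 304.0), (330, 0.7, 28.6, 304.0), (343, 3.6, 29.1, 305.0)]
345 [(296, -7.2, 27.8, 306.0), (308, -4.5, 26.7, 304.0), (319, -1.9, 27.2, 305.0), (330, 0.7, 27.1, 305.0), (343, 3.6, 27.4, 305.0)]
353 [(296, -7.3, 25.3, 305.0), (308, -4.5, 25.3, 305.0), (319, -1.9, 25.3, 305.0), (330, 0.7, 25.2, 305.0), (343, 3.7, 24.9, 305.0)]
361 [(296, -7.4, 22.2, 304.0), (308, -4.5, 22.0, 304.0), (319, -1.9, 22.3, 304.0), (330, 0.7, 22.1, 304.0), (343, 3.8, 22.9, 305.0)]
369 [(296, -11.2, -18.2, 250.0), (308, -6.3, -18.8, 249.0), (319, -1.8, -18.2, 250.0), (330, 2.8, -18.2, 250.0), (343, 8.0, -17.7, 251.0)]
```

View pics/w6z.png

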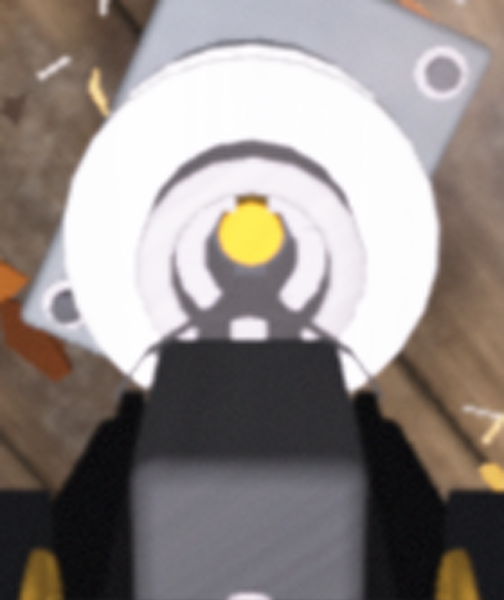

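>>> move_arm(
  rows=[
    {"tx":0,"ty":1.5,"tz":0,"rx":0,"ry":0,"rz":0,"grip":0},
    {"tx":0,"ty":1.5,"tz":0,"rx":0,"ry":0,"rz":0,"grip":0},
    {"tx":0,"ty":1.5,"tz":0,"rx":0,"ry":0,"rz":0,"grip":0},
    {"tx":0,"ty":1.0,"tz":0,"rx":0,"ry":0,"rz":0,"grip":0},
    {"tx":0,"ty":0.3,"tz":0,"rx":0,"ry":0,"rz":0,"grip":0},
    {"tx":0,"ty":0,"tz":0,"rx":0,"ry":0,"rz":0,"grip":0},
    {"tx":0,"ty":0,"tz":0,"rx":0,"ry":0,"rz":0,"grip":0},
    {"tx":0,"ty":0,"tz":0,"rx":0,"ry":0,"rz":0,"grip":0},
  ],
)

```text
t: 8.48
eef_pos: [582.8, 79.1, 172.4]
tcp_rot: [-1.572, 0.0, 1.988]
ft_force: [-0.4, -0.5, -3.9]
opening: 0.272
```

```bash
python3 - <<'E'
from h import *
s=env.state();print(s["eef_pos"],s["tcp_rot"],s["ft_force"],s["moment"])
im2,D=env.read_camera("scene");cv2.imwrite("pics/s7.png",cv2.resize(im2[80:280,130:370],None,fx=3,fy=3))
s=env.state();print(s["eef_pos"],s["tcp_rot"],s["ft_force"],s["moment"])
im2,D=env.read_camera("wrist");cv2.imwrite("pics/w7.png",cv2.resize(im2[160:380,250:390],None,fx=3.6,fy=3.6,interpolation=2)[:600])
E
```

```text
[582.79253311  79.09934919 172.44964532] [-1.57207665e+00  4.28302449e-04  1.98787923e+00] [-0.35719218 -0.46579292 -3.85686618] [ 0.05670412  0.07735715 -0.00679787]
[582.74693241  79.07664349 172.46180999] [-1.57212050e+00  4.59394699e-04  1.98788584e+00] [-0.29251558  0.20289712 -3.84175506] [ 0.08685175  0.00108787 -0.02218831]
```

View pics/s7.png

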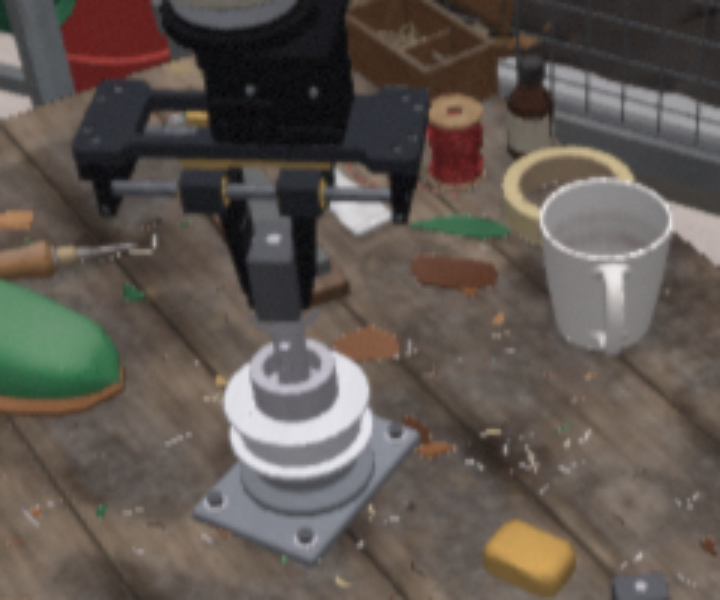

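View pics/w7.png

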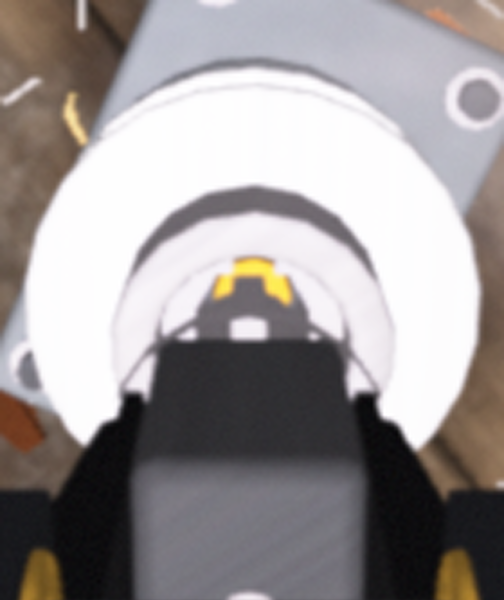

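>>> move_arm(
  rows=[
    {"tx":0,"ty":0.3,"tz":0,"rx":0,"ry":0,"rz":0,"grip":0},
    {"tx":0,"ty":0.3,"tz":0,"rx":0,"ry":0,"rz":0,"grip":0},
    {"tx":0,"ty":0.3,"tz":0,"rx":0,"ry":0,"rz":0,"grip":0},
    {"tx":0,"ty":0.3,"tz":0,"rx":0,"ry":0,"rz":0,"grip":0},
    {"tx":0,"ty":0,"tz":0,"rx":0,"ry":0,"rz":0,"grip":0},
    {"tx":0,"ty":0,"tz":0,"rx":0,"ry":0,"rz":0,"grip":0},
  ],
)

```text
t: 9.08
eef_pos: [582.3, 79.1, 159.4]
tcp_rot: [-1.57, -0.0, 1.988]
ft_force: [0.3, 0.3, -3.9]
opening: 0.276
```

>>> move_arm(
  rows=[
    {"tx":0,"ty":0.2,"tz":0,"rx":0,"ry":0,"rz":0,"grip":0},
    {"tx":0,"ty":0.2,"tz":0,"rx":0,"ry":0,"rz":0,"grip":0},
    {"tx":0,"ty":0,"tz":0,"rx":0,"ry":0,"rz":0,"grip":0},
    {"tx":0,"ty":0.2,"tz":0,"rx":0,"ry":0,"rz":0,"grip":0},
    {"tx":0,"ty":0.2,"tz":0,"rx":0,"ry":0,"rz":0,"grip":0},
    {"tx":0,"ty":0,"tz":0,"rx":0,"ry":0,"rz":0,"grip":0},
    {"tx":0,"ty":0,"tz":0,"rx":0,"ry":0,"rz":0,"grip":0},
  ],
)

```text
t: 9.67
eef_pos: [582.3, 79.1, 151.5]
tcp_rot: [-1.571, -0.0, 1.988]
ft_force: [0.2, 0.3, -3.9]
opening: 0.273
```

>>> move_arm(
  rows=[
    {"tx":0,"ty":0.2,"tz":0,"rx":0,"ry":0,"rz":0,"grip":0},
    {"tx":0,"ty":0.2,"tz":0,"rx":0,"ry":0,"rz":0,"grip":0},
    {"tx":0,"ty":0.2,"tz":0,"rx":0,"ry":0,"rz":0,"grip":0},
    {"tx":0,"ty":0.2,"tz":0,"rx":0,"ry":0,"rz":0,"grip":0},
    {"tx":0,"ty":0,"tz":0,"rx":0,"ry":0,"rz":0,"grip":0},
    {"tx":0,"ty":0,"tz":0,"rx":0,"ry":0,"rz":0,"grip":0},
  ],
)

```text
t: 10.17
eef_pos: [582.5, 79.1, 143.9]
tcp_rot: [-1.571, 0.0, 1.988]
ft_force: [-1.1, -0.5, 3.0]
opening: 0.269
```

>>> move_arm(
  rows=[
    {"tx":0,"ty":0.2,"tz":0,"rx":0,"ry":0,"rz":0,"grip":0},
    {"tx":0,"ty":0.2,"tz":0,"rx":0,"ry":0,"rz":0,"grip":0},
    {"tx":0,"ty":0.2,"tz":0,"rx":0,"ry":0,"rz":0,"grip":0},
    {"tx":0,"ty":0.2,"tz":0,"rx":0,"ry":0,"rz":0,"grip":0},
    {"tx":0,"ty":0.2,"tz":0,"rx":0,"ry":0,"rz":0,"grip":0},
    {"tx":0,"ty":0,"tz":0,"rx":0,"ry":0,"rz":0,"grip":0},
    {"tx":0,"ty":0,"tz":0,"rx":0,"ry":0,"rz":0,"grip":0},
  ],
)

```text
t: 10.75
eef_pos: [582.5, 79.1, 133.6]
tcp_rot: [-1.571, 0.0, 1.988]
ft_force: [-2.1, -0.7, 6.1]
opening: 0.272
```

>>> move_arm(
  rows=[
    {"tx":0,"ty":0.1,"tz":0,"rx":0,"ry":0,"rz":0,"grip":0},
    {"tx":0,"ty":0.1,"tz":0,"rx":0,"ry":0,"rz":0,"grip":0},
    {"tx":0,"ty":0.05,"tz":0,"rx":0,"ry":0,"rz":0,"grip":0},
    {"tx":0,"ty":0,"tz":0,"rx":0,"ry":0,"rz":0,"grip":0},
    {"tx":0,"ty":0,"tz":0,"rx":0,"ry":0,"rz":0,"grip":0},
    {"tx":0,"ty":0,"tz":0,"rx":0,"ry":0,"rz":0,"grip":0},
  ],
)

```text
t: 11.25
eef_pos: [582.5, 79.1, 131.3]
tcp_rot: [-1.571, 0.0, 1.988]
ft_force: [-2.8, -0.1, 6.6]
opening: 0.27
```

>>> move_arm(
  rows=[
    {"tx":0,"ty":0.07,"tz":0,"rx":0,"ry":0,"rz":0,"grip":0},
    {"tx":0,"ty":0.05,"tz":0,"rx":0,"ry":0,"rz":0,"grip":0},
    {"tx":0,"ty":0,"tz":0,"rx":0,"ry":0,"rz":0,"grip":0},
    {"tx":0,"ty":0,"tz":0,"rx":0,"ry":0,"rz":0,"grip":0},
    {"tx":0,"ty":0,"tz":0,"rx":0,"ry":0,"rz":0,"grip":0},
  ],
)

```text
t: 11.67
eef_pos: [582.5, 79.1, 130.5]
tcp_rot: [-1.572, 0.0, 1.988]
ft_force: [-3.3, 0.4, 10.8]
opening: 0.271
```

```bash
python3 - <<'E'
from h import *
for i in range(6):
    s=env.state();print(s["t"],s["eef_pos"].round(2),s["ft_force"].round(1),s["opening"])
    im2,D=env.read_camera("scene")
cv2.imwrite("pics/s8.png",cv2.resize(im2[130:280,150:330],None,fx=4,fy=4,interpolation=2))
c=env.calibration("scene");v,u=np.mgrid[0:480,0:640];P=dep(c,np.c_[u.ravel(),v.ravel()],D)
m=(D.ravel()>0)&(np.hypot(P[:,0]-582.5,P[:,1]-79.5)<24)&(P[:,2]>146)&(P[:,2]<158)
print(m.sum(),P[m].mean(0))
E
```

```text
11.6667 [582.53  79.07 130.52] [-3.3  0.4 10.8] 0.2714304434687639
11.7167 [582.57  79.09 130.55] [-3.3  0.4 12. ] 0.2718143550294659
11.7667 [582.55  79.09 130.54] [-3.3  0.2 11.1] 0.27344696749958075
11.8167 [582.53  79.06 130.52] [-2.8  0.5 11.4] 0.2728458218352418
11.8667 [582.52  79.1  130.54] [-3.1  0.1 11.7] 0.2720429316044273
11.9167 [582.53  79.09 130.54] [-3.5 -0.5 11.7] 0.2734043326162495
293 [576.6369962   77.25165582 152.12236207]
```

View pics/s8.png

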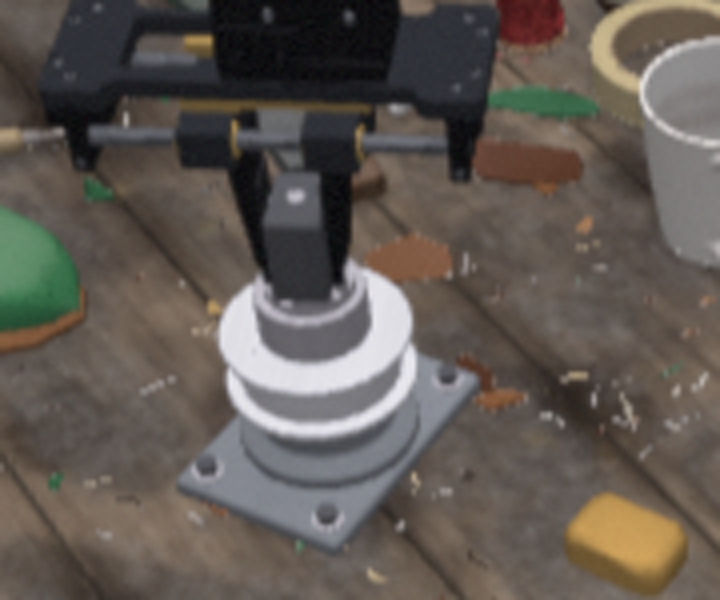

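>>> move_arm(
  rows=[
    {"tx":0,"ty":0.04,"tz":0,"rx":0,"ry":0,"rz":0,"grip":0},
    {"tx":0,"ty":0,"tz":0,"rx":0,"ry":0,"rz":0,"grip":0},
    {"tx":0,"ty":0,"tz":0,"rx":0,"ry":0,"rz":0,"grip":0},
    {"tx":0,"ty":0,"tz":0,"rx":0,"ry":0,"rz":0,"grip":0},
    {"tx":0,"ty":0,"tz":0,"rx":0,"ry":0,"rz":0,"grip":0},
    {"tx":0,"ty":0,"tz":0,"rx":0,"ry":0,"rz":0,"grip":0},
  ],
)

```text
t: 12.47
eef_pos: [582.5, 79.1, 130.5]
tcp_rot: [-1.572, 0.0, 1.988]
ft_force: [-3.8, 0.4, 14.9]
opening: 0.272
```

```bash
python3 - <<'E'
from h import *
print(env.job_done())
s=env.state();print(s["t"],s["eef_pos"],s["ft_force"],s["opening"])
E
```

```text
the job is handed in; nothing more can be done
None
the job is handed in; nothing more can be done
```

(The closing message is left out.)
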